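# Charge the tumbling barrel and snap its lid home

## Robot

A 6-joint arm with a two-finger parallel gripper is mounted at the origin on the work surface. World frame = base frame: x ahead of the robot, y to its left, z up, the work surface at z = 0. Lengths are in mm, angles in degrees, forces in N, time in s.
With the tool pointing down it reaches from about 350 to 850 mm from the base axis. Payload 8.1 kg.
Tool frame: the origin (TCP) lies at the very end of the fingers, on their centre line; the grasp point (between the pads) lies 19 mm behind it (r.grip_depth is the distance from the TCP to the grasp point, in mm); y points along the fingers, z is the direction in which the jaws open and shut, and the axes are right-handed (so a half turn about y gives the same grasp; the last joint's range is limited). The gripper opens to 85 mm and grips with 20 to 120 N. Pads are 22 mm wide; open, the fingers measure 114 mm over their backs; the gripper's body (76 mm by 85 mm) begins 54 mm behind the grasp point. The pads swing forward as they close: fully open they stand 13 mm farther back than shut.
Start: joints at [-80.695, 7.471, 85.268, -0, 87.261, -4.893], TCP at [147.183, -581.672, 231.292] pointing down, gripper open.
Joint ranges: [-169.43, 169.43], [-51.17, 129.36], [1.28, 143.12], [-76.62, 256.62], [0, 156.53], [-152.29, 152.29]. Speed limits (degrees/s): [136.94, 136.94, 159.86, 180, 180, 180].

## Interface

Orientations are given as [roll, pitch, yaw] about the fixed x, y, z axes, in that order (R = Rz(yaw) Ry(pitch) Rx(roll)).
In Python, from bench import readout, eyes, r gives the robot as it stands. The module is installed in compiled form; this text tells all that it offers.
- The arm moves only by the tool move_arm, never from a script. Its argument "motion" is text: rows parted by semicolons, each of 6 numbers parted by spaces: the shift along the world's x, y, z in cm, then the turn, a rotation vector about the world's x, y, z in degrees. A call has 1 to 10 rows; each row is the pose to reach, as a shift and turn from the pose commanded when the call began; what a row does not reach only later rows make up. A row lasts 1/12 s, in which the tool goes at most 41.7 mm and 7.16 degrees, less where a joint would pass 70% of its speed; a pose out of reach is approached as far as the arm can. A call with a gripper value outside its range is refused whole. "fingers" is the finger opening in cm, from 0 to 8.54, set as the call begins (left out, the last holds). The fingers move at their own pace and stop on an object; "squeeze" is the grip in N (left out, the last holds). Time passes only in rows, so rows that repeat a pose let the fingers close. It gives the time, the measured TCP pose, the force and the opening at its end, in the units of the state.
- readout.sense(): the state, without advancing time (a new reading comes with each control period).
- eyes.snapshot(name): name is "side" or "top"; returns a dict with "image" (400x640x3 uint8, blue, green, red), "fx", "fy", "cx", "cy" (pixels), "world_to_cam" (4x4, takes a point from world to camera coordinates). Camera axes: x right, y down, z forward; pixel columns grow to the right and rows downward; lengths in mm; the calibration is good to about 2 mm. A picture is of the moment at which its call begins. There is no depth.
- r.hand_in(): hands the job in, once; it reports no verdict.
The state is a dict: "time": time; "joint_pos": joint angles; "qd": joint speeds; "joint_efforts": joint torques, N m; "tool_pos": TCP position; "tcp_rot": TCP orientation; "ft_force": force on the tool from outside, world axes, zero at the start; "wrist_torque": the same for the moment, N m; "finger_gap": finger opening in mm.
Only numpy, scipy, OpenCV 4.12 (cv2) and the standard library are available. Lean on these libraries where they do the work, as an engineer would, in place of code of your own. Each camera call takes 0.05 s, during which the arm holds its last target. There are 200 camera calls.

## Task

The ring casting is already in the tumbling barrel: use the white ceramic spoon to scoop at least three of the ceramic tumbling balls out of the metal tub and tip them into the barrel, without touching the balls with the fingers, and put the spoon back down upright on the table. Then set the lid on the barrel's mouth and press it straight down past the catches until it snaps and sits fully home all round. Do not let go or ease off: finish with the gripper still on the lid, keeping it firmly pressed down, and leave the handpiece, the bur box and the stone cone where they stand.

Things in the scene. Friction and masses are not known exactly. Their poses are not given: they have to be found in the camera images.
- spoon: White ceramic scoop-spoon, loose, about 90 g, on its flat foot on the table. Origin: centre of the foot's underside; x points forward to the open lip, z up. Bowl: x from -32 to +36, 62 wide (56 inside), floor 3 thick, 1.6 from x = 8 on, back wall 22 high, sides 20 high, 12 from x = 2 on, none from x = 28 on. A handle 14 wide with flat upright sides rises from the back wall.
- spoon_grip (a point): On the spoon's handle, at x = -80, z = 60 in the spoon's frame: middle of the level part of the handle, a bar 14 wide and 13 tall that runs along the spoon's x from -113 to -55. Between it and the bowl the handle slopes down to x = -32, z = 18.
- tub: Metal tub fixed to the table, open on top: outside 178 (its x) by 78 (its y) by 34 high, walls and floor 4 thick, inside 170 by 70. Origin: centre of its underside, z up. The inside slopes up at 45 degrees from x = 55 to the rim of the +x end. The balls lie on the flat floor at x from 8 to 57; the -x half is free: the spoon fits in it along x, lip to +x, with 4 to spare on each side.
- ball0_center (a point): Centre of a white ceramic tumbling ball, 18 diameter, 12 g, one of five alike that lie loose on the tub's floor.
- ball1_center (a point): Centre of a white ceramic tumbling ball, 18 diameter, 12 g, one of five alike that lie loose on the tub's floor.
- ball2_center (a point): Centre of a white ceramic tumbling ball, 18 diameter, 12 g, one of five alike that lie loose on the tub's floor.
- ball3_center (a point): Centre of a white ceramic tumbling ball, 18 diameter, 12 g, one of five alike that lie loose on the tub's floor.
- ball4_center (a point): Centre of a white ceramic tumbling ball, 18 diameter, 12 g, one of five alike that lie loose on the tub's floor.
- barrel: Black tumbling barrel, upright, fixed in a wooden block 136 square and 16 high. Origin: under its centre at table level, z up. Outer radius 56, inner radius 51, rim 92 and inner floor 20 above the table. Four grey sprung catches stand round the mouth at 45, 135, 225 and 315 degrees about z, out to radius 66, up to 110 above the table, with sloping noses that reach in to radius 55.
- barrel_rim (a point): Centre of the barrel's mouth, level with the rim. The lid set here first rests on the catches' noses, its origin about 4 above this point; pressed straight down it bends the catches out (10 to 20 N in all at the hardest), then the force suddenly drops as the disc slips under the noses, and it is home with the disc on the rim, its origin 8 below this point.
- barrel_mid (a point): Point on the barrel's axis inside it, 55 above the table; a ball counts as in the barrel when its centre is within 57 of this point.
- lid: Round grey lid, loose, about 140 g, right way up on the table. Origin: centre of its underside, z up. From below: a plug of radius 47 (44 at its chamfered foot), 8 deep, that enters the barrel's mouth; a disc of radius 58 from 8 to 11.5 that comes to lie on the rim; a boss of radius 36 up to 13.5; a brass knob of 26 diameter from 13.5 to 41.5. Its turn about z does not matter.
- lid_knob (a point): Centre of the lid's brass knob, on its axis, 27.5 above the lid's underside.
- handpiece: Steel motor handpiece standing in a brass socket on a round base of 68 diameter, 154 tall; not part of the job, leave it.
- bur_box: Closed steel bur box, 50 by 86 by 22; not part of the job, leave it.
- stone: Grey abrasive stone cone, 34 diameter at its foot and 47 tall, standing on its foot; not part of the job, leave it.
Not all that is in view belongs to the job. Several things look just like the lid: the one meant starts nearest to the robot's base. Of the things like the spoon, leave any that is green; of the rest the larger one is meant.

How it is judged:
By the outcome, as a careful person would: the job done as asked, in the order asked, and still so for the second after the job is handed in, while the arm keeps its last pose, push and grip.
It also fails if it takes over 72 s, if anything falls off the work surface, if the arm or the gripper's body presses on something with over 40 N, if the wrist force passes 120 N, or if a joint passes its speed limit or range.

## Working session

There is one attempt and no reset: what is moved stays moved. The work goes in short steps, Python scripts to look and compute and a tool call to move; the robot and the scene stay as the last step left them, time stands still between calls to the robot, and variables do not carry over. Pictures are saved under pics/ and viewed, about 8 in all and at most 12, crops included, and the job is handed in when it is done.

Besides the shell and the picture viewer there is one more tool, called after "Request:" by a JSON object that holds its "method" and its "body". move_arm: Moves the arm, as the interface text tells. Its arguments: {"type":"object","properties":{"motion":{"type":"string"},"fingers":{"type":"number"},"squeeze":{"type":"number"}},"required":["motion"]}

```bash
mkdir -p pics
cat > h.py <<'E'
import numpy as np, cv2
from bench import readout, eyes, r
def snap(n,f=None):
    s=eyes.snapshot(n)
    if f: cv2.imwrite('pics/'+f,s['image'])
    return s
def ray(s,u,v):
    T=np.array(s['world_to_cam']);R=T[:3,:3];t=T[:3,3]
    d=R.T@np.array([(u-s['cx'])/s['fx'],(v-s['cy'])/s['fy'],1]);return -R.T@t,d
def onz(s,u,v,z):
    o,d=ray(s,u,v);return o+d*(z-o[2])/d[2]
def proj(s,p):
    T=np.array(s['world_to_cam']);c=T[:3,:3]@np.array(p,float)+T[:3,3]
    return np.array([s['fx']*c[0]/c[2]+s['cx'],s['fy']*c[1]/c[2]+s['cy']])
def tri(s1,p1,s2,p2):
    o,d=ray(s1,*p1);q,e=ray(s2,*p2);A=np.array([d,-e]).T
    k=np.linalg.lstsq(A,q-o,rcond=None)[0];a=o+d*k[0];b=q+e*k[1];return (a+b)/2,np.linalg.norm(a-b)
E
python3 - <<'E'
from h import *
for n in('top','side'):
    s=snap(n,n+'0.png');o,d=ray(s,320,200);print(n,s['fx'],s['cx'],s['cy'],o,d)
print(readout.sense())
E
```

```text
top 367.20170924162755 316.54017065633514 195.96106508656163 [ 454.49988951 -103.51226786 1026.91040121] [ 0.06556608 -0.00980872 -0.99790512]
side 504.94914822516694 316.6404674764758 204.77645450682186 [384.05849616 782.87644203 890.16502054] [ 0.12743613 -0.73524933 -0.66580943]
{'time': 0.1, 'joint_pos': array([-8.06941733e+01,  7.51141585e+00,  8.53227247e+01, -8.18238889e-04,
        8.72619242e+01, -4.89300259e+00]), 'qd': array([ 0.05208885, -0.11489095,  0.00054601,  0.00958572,  0.05569999,
       -0.01863252]), 'joint_efforts': array([ 2.33072002e-03, -5.70948064e+01, -5.01945841e+01, -1.33955473e-04,
        8.12048733e-03,  9.58182568e-06]), 'tool_pos': array([ 147.10949546, -581.17627077,  230.34573457]), 'tcp_rot': array([-9.00957844e+01,  7.37960712e-03, -1.65801137e+02]), 'ft_force': array([-0.40476855, -0.5526219 , -0.31341066]), 'wrist_torque': array([ 0.00262005, -0.01860238,  0.008153  ]), 'finger_gap': 85.4740360256934}
```

View pics/top0.png

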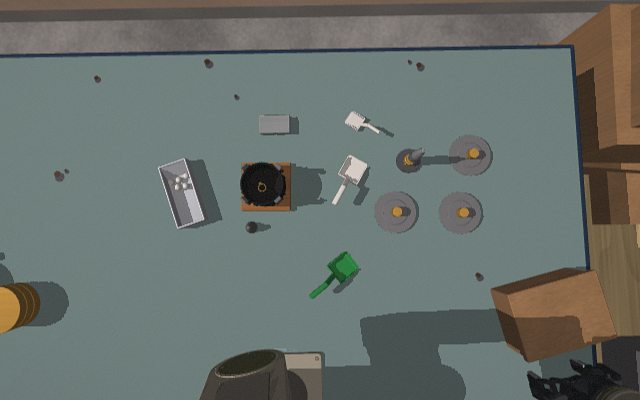

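View pics/side0.png

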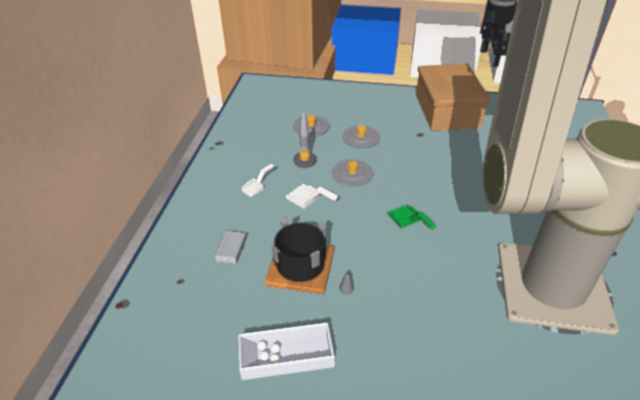

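The top view has +x up and -y to the right. The tub is at (181,193) with its balls at the upper end, the barrel at (265,185), the larger white spoon at (348,178) and the nearest lid at (396,212). The side view agrees. Next I measure.

```bash
cat > m1.py <<'E'
from h import *
t=cv2.imread('pics/top0.png'); sd=cv2.imread('pics/side0.png')
a=cv2.resize(t[140:235,150:245],None,fx=4,fy=4,interpolation=cv2.INTER_CUBIC)
b=cv2.resize(t[140:235,315:415],None,fx=4,fy=4,interpolation=cv2.INTER_CUBIC)
cv2.imwrite('pics/c1.png',np.hstack([a,b]))
a=cv2.resize(sd[310:385,230:340],None,fx=3.6,fy=3.6,interpolation=cv2.INTER_CUBIC)
b=cv2.resize(sd[150:225,270:380],None,fx=3.6,fy=3.6,interpolation=cv2.INTER_CUBIC)
cv2.imwrite('pics/c2.png',np.hstack([a,b]))
E
python3 m1.py
python3 - <<'E'
from h import *
S={n:snap(n) for n in('top','side')}
for n,s in S.items():
    hsv=cv2.cvtColor(s['image'],cv2.COLOR_BGR2HSV)
    w=cv2.inRange(hsv,(0,0,150),(179,45,255)); y=cv2.inRange(hsv,(12,120,90),(30,255,255))
    for nm,m in(('w',w),('brass',y)):
        for c in cv2.findContours(m,cv2.RETR_EXTERNAL,2)[0]:
            A=cv2.contourArea(c)
            M=cv2.moments(c)
            if A>(25 if nm=='w' else 8) and M['m00']>0 and A<8000:
                print(n,nm,A,round(M['m10']/M['m00'],1),round(M['m01']/M['m00'],1),np.round(cv2.minAreaRect(c),1) if 0 else [np.round(x,1) for x in cv2.minAreaRect(c)])
E
```

```text
top w 213.5 297.6 361.8 [array([300.5, 361. ]), array([13.1, 30.7]), np.float64(88.0)]
top w 79.0 338.1 194.4 [array([338.2, 194.1]), array([ 4.6, 21.5]), np.float64(28.6)]
top w 1775.0 180.4 193.0 [array([180.3, 192.9]), array([65.3, 28.8]), np.float64(71.9)]
top w 314.5 355.2 168.6 [array([352.3, 168.9]), array([22.4, 23.4]), np.float64(28.3)]
top w 245.5 357.5 121.6 [array([362.4, 125.1]), array([34.8, 15.1]), np.float64(32.5)]
top brass 12.5 512.7 347.1 [array([513.2, 347.3]), array([17.8,  1.9]), np.float64(33.7)]
top brass 14.5 531.3 346.9 [array([530.8, 346.1]), array([7.1, 9.3]), np.float64(8.1)]
top brass 9.5 529.0 335.8 [array([528.5, 335. ]), array([5., 8.]), np.float64(0.0)]
top brass 9.0 571.6 324.9 [array([570.7, 326.2]), array([3.9, 9.2]), np.float64(56.3)]
top brass 8.5 574.6 321.3 [array([575.6, 323.1]), array([14.5,  5.4]), np.float64(71.6)]
top brass 677.5 8.1 309.0 [array([  9.5, 309. ]), array([19., 46.]), np.float64(0.0)]
top brass 4295.0 562.4 303.9 [array([553. , 313.1]), array([ 70.3, 115.1]), np.float64(79.5)]
top brass 11.0 619.8 220.5 [array([618.5, 220. ]
[... 1546 characters left out ...]
 913.0 300.8 277.6 [array([298.9, 265.6]), array([62.8, 48.1]), np.float64(8.1)]
side brass 82.5 352.2 166.9 [array([352., 167.]), array([12.,  8.]), np.float64(90.0)]
side brass 71.5 304.5 155.4 [array([304.5, 155. ]), array([ 9., 10.]), np.float64(0.0)]
side brass 66.5 361.2 130.9 [array([361., 131.]), array([10.,  8.]), np.float64(90.0)]
side brass 61.5 310.7 120.0 [array([310.5, 120. ]), array([10.,  7.]), np.float64(90.0)]
side brass 17.5 420.2 92.5 [array([421.,  96.]), array([ 6., 22.]), np.float64(0.0)]
side brass 3047.5 453.0 96.7 [array([454.4,  96.1]), array([63.5, 66.6]), np.float64(85.6)]
side brass 7253.0 269.5 39.8 [array([275.5,  50. ]), array([100., 115.]), np.float64(90.0)]
```

View pics/c1.png

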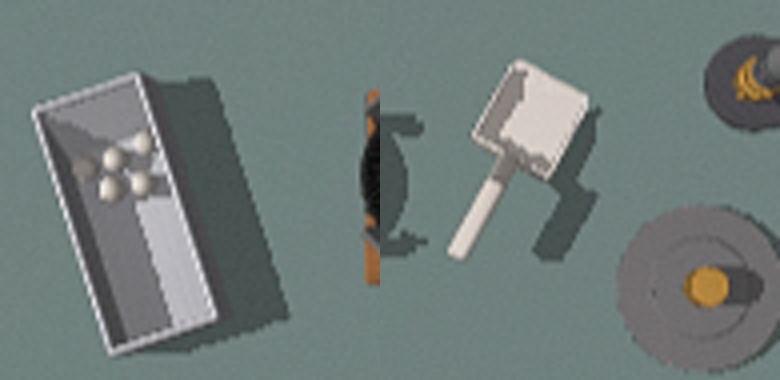

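View pics/c2.png

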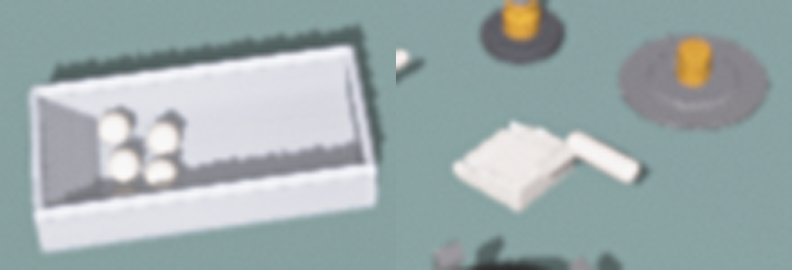

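c1 shows the tub rim corners at crop pixels (33,109), (138,73), (217,320) and (111,355). All five balls lie at its upper end, and the spoon's handle end is at (457,257). c2 shows the same objects from the side. Next I convert these to positions.

```bash
cat > m2.py <<'E'
from h import *
t=snap('top');s=snap('side')
f=lambda p,o,k:(np.array(p)+.5)/k-.5+np.array(o)
tc=[onz(t,*f(p,(150,140),4),34) for p in((33,109),(138,73),(217,320),(111,355))]
sc=[onz(s,*f(p,(230,310),3.6),34) for p in((28,93),(40,215),(378,172),(350,47))]
for c in(tc,sc):
    c=np.array(c);print('tub',c[:,:2].round(1).tolist(),'ctr',c.mean(0).round(1),[np.linalg.norm(c[i]-c[i-1]).round(1) for i in range(4)])
    d=(c[0]+c[1])/2-(c[2]+c[3])/2;print(' yaw',np.degrees(np.arctan2(d[1],d[0])))
tb=lambda p:f((p[0]-380,p[1]),(315,140),4)
sb=lambda p:f((p[0]-396,p[1]),(270,150),3.6)
for n,p in dict(fl=(520,60),fr=(588,98),br=(548,180),bl=(472,138)).items():
    print(n,onz(t,*tb(p),20 if n[0]=='b' else 3).round(1))
for p,z in(((457,257),66.5),((500,182),66.5),((447,250),66.5),((466,259),66.5)): print('handle',onz(t,*tb(p),z).round(1))
for p in((637,170),(574,140)): print('handle side',onz(s,*sb(p),63).round(1))
print('tri end',tri(t,tb((457,257)),s,sb((639,168))))
for a,b in(((396.6,211.5),(352.2,164)),((462.5,212),(361.2,128)),((472.5,153.3),(310.7,117.3))):
    p=tri(t,a,s,b);print('knobtop',p[0].round(1),p[1].round(1),np.hypot(*p[0][:2]))
# barrel: dark mask circle
hsv=cv2.cvtColor(t['image'],cv2.COLOR_BGR2HSV)
m=cv2.inRange(hsv,(0,0,0),(179,255,60));m[:, :235]=0;m[:,292:]=0;m[:150]=0;m[215:]=0
c=max(cv2.findContours(m,0,2)[0],key=cv2.contourArea);print('barrel',cv2.minEnclosingCircle(c),cv2.fitEllipse(c))
w=cv2.inRange(hsv,(5,90,60),(25,255,255));w[:, :235]=0;w[:,297:]=0;w[:150]=0;w[220:]=0
x,y,ww,hh=cv2.boundingRect(cv2.findNonZero(w));print('block',x,y,ww,hh)
print(onz(t,x-.5,y-.5,16),onz(t,x+ww-.5,y+hh-.5,16),onz(t,*cv2.fitEllipse(c)[0],92))
E
python3 m2.py; python3 -c "
import cv2
t=cv2.imread('pics/top0.png');s=cv2.imread('pics/side0.png')
a=cv2.resize(t[155:220,230:305],None,fx=5,fy=5,interpolation=2);b=cv2.resize(s[218:298,260:345],None,fx=4.0625,fy=4.0625,interpolation=2)
import numpy as np;cv2.imwrite('pics/c3.png',np.hstack([a,b]))"
```

```text
tub [[618.6, 327.4], [642.1, 256.0], [472.5, 201.2], [450.3, 272.4]] ctr [545.9 264.3  34. ] [np.float64(177.0), np.float64(75.2), np.float64(178.2), np.float64(74.7)]
 yaw 18.008569560696525
tub [[642.2, 257.5], [615.3, 327.0], [446.8, 273.9], [473.4, 199.6]] ctr [544.4 264.5  34. ] [np.float64(178.5), np.float64(74.4), np.float64(176.7), np.float64(78.9)]
 yaw 18.20138303173029
fl [ 648.5 -199.6    3. ]
fr [ 620.5 -246.8    3. ]
br [ 561.2 -215.2   20. ]
bl [ 591.4 -163.5   20. ]
handle [ 506.8 -149.1   66.5]
handle [ 555.6 -178.4   66.5]
handle [ 511.5 -142.6   66.5]
handle [ 505.3 -154.9   66.5]
handle side [ 503.8 -148.6   63. ]
handle side [ 551.8 -173.1   63. ]
tri end (array([ 504.70089826, -149.36530197,   64.2483917 ]), np.float64(4.366499577678079))
knobtop [ 484.4 -318.8   38. ] 0.3 579.9384271831959
knobtop [ 479.1 -495.3   40.1] 1.6 689.0716028577369
knobtop [ 638.7 -530.2   40. ] 0.2 830.1044081531035
barrel ((261.8809509277344, 183.7047576904297), 25.30785369873047) ((262.65643310546875, 184.27992248535156), (44.45380783081055, 46.64240264892578), 115.08626556396484)
block 241 163 50 48
[629.53685439 105.59145642  16.        ] [493.47399402 -31.69265248  16.        ] [558.98816748  33.30022769  92.        ]
```

View pics/c3.png

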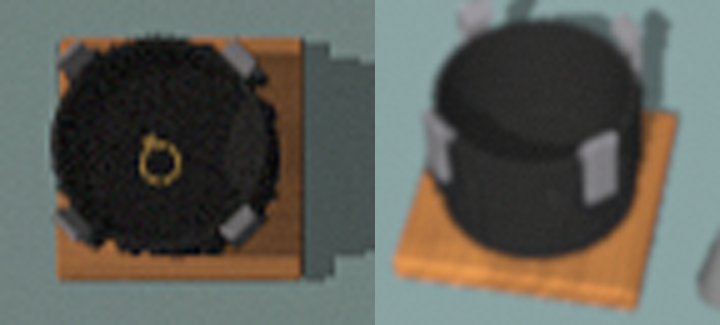

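Measured: tub centre (545,264), yaw 18.1°. Barrel about (561,37). Spoon grip (534,-165), yaw -30°; the lip-to-handle-end length came out at 149 mm, as it should be. The nearest lid is at (484,-319). I now move above the spoon.

Request:
{"method": "move_arm", "body": {"motion": "38.7 41.65 -8 0 0 -44.2;38.7 41.65 -8 0 0 -44.2;38.7 41.65 -8 0 0 -44.2;38.7 41.65 -8 0 0 -44.2;38.7 41.65 -8 0 0 -44.2;38.7 41.65 -8 0 0 -44.2;38.7 41.65 -8 0 0 -44.2;38.7 41.65 -8 0 0 -44.2;38.7 41.65 -8 0 0 -44.2;38.7 41.65 -8 0 0 -44.2", "fingers": 5}}

```text
time: 1.13
tool_pos: [421.4, -286.3, 174.9]
tcp_rot: [-90.0, 0.0, 150.0]
ft_force: [0.8, 0.3, 0.2]
finger_gap: 50.1
```

Run:
```python
from h import *
t=snap('top')
f=lambda p,o,k:(np.array(p)+.5)/k-.5+np.array(o)
c,s_=np.cos(np.radians(18.1)),np.sin(np.radians(18.1))
for p in((84,167),(112,158),(145,142),(109,188),(139,184)):
    q=onz(t,*f(p,(150,140),4),13)[:2]-[545.2,264.4];print('ball tub',(q@[c,s_]).round(1),(q@[-s_,c]).round(1))
k=np.array([onz(t,*f(p,(230,155),5),108) for p in((75,58),(240,57),(238,225),(73,222))]);print(k.round(1),k.mean(0))
```

```text
ball tub 45.0 23.3
ball tub 44.6 3.0
ball tub 47.7 -22.0
ball tub 25.3 11.3
ball tub 21.1 -9.2
[[604.   76.2 108. ]
 [602.9  -7.1 108. ]
 [517.9  -5.2 108. ]
 [520.9  77.5 108. ]] [561.42784359  35.35014913 108.        ]
```

Request:
{"method": "move_arm", "body": {"motion": "11.3 12.1 -5.5 0 0 0;11.3 12.1 -5.5 0 0 0;11.3 12.1 -5.5 0 0 0;11.3 12.1 -5.5 0 0 0;11.3 12.1 -5.5 0 0 0;11.3 12.1 -5.5 0 0 0;11.3 12.1 -5.5 0 0 0"}}

```text
time: 1.77
tool_pos: [533.1, -167.0, 119.7]
tcp_rot: [-90.0, -0.0, 150.1]
ft_force: [0.2, -0.3, 0.5]
finger_gap: 49.9
```

```bash
python3 -c "
from h import *
print(readout.sense()['tool_pos'],readout.sense()['tcp_rot'])"
```

```text
[ 533.05613294 -166.98508182  119.66590394] [-8.99632108e+01 -4.70347259e-02  1.50080472e+02]
```

Request:
{"method": "move_arm", "body": {"motion": "0.1 0.15 -4 0 0 0;0.1 0.15 -7 0 0 0;0.1 0.15 -7.8 0 0 0;0.1 0.15 -7.8 0 0 0;0.1 0.15 -7.8 0 0 0"}}

```text
time: 2.18
tool_pos: [534.2, -166.7, 43.0]
tcp_rot: [-90.0, 0.0, 149.9]
ft_force: [0.7, -0.5, 0.1]
finger_gap: 49.8
```

Request:
{"method": "move_arm", "body": {"motion": "0 0 0 0 0 0;0 0 0 0 0 0;0 0 0 0 0 0;0 0 0 0 0 0;0 0 0 0 0 0;0 0 0 0 0 0", "fingers": 0.6, "squeeze": 70}}

```text
time: 2.68
tool_pos: [535.5, -166.0, 43.7]
tcp_rot: [-90.0, 0.2, 150.0]
ft_force: [-3.2, -0.2, 6.8]
finger_gap: 12.5
```

Request:
{"method": "move_arm", "body": {"motion": "0 0 2 0 0 0;0 0 6 0 0 0;0 0 10 0 0 0;0 0 15 0 0 0;0 0 15 0 0 0;0 0 15 0 0 0"}}

```text
time: 3.18
tool_pos: [537.2, -166.5, 197.7]
tcp_rot: [-90.1, 0.5, 150.0]
ft_force: [0.5, -0.0, -1.3]
finger_gap: 12.5
```

Request:
{"method": "move_arm", "body": {"motion": "-9.75 39.5 0 0 0 48.1;-9.75 39.5 0 0 0 48.1;-9.75 39.5 0 0 0 48.1;-9.75 39.5 0 0 0 48.1;-9.75 39.5 0 0 0 48.1;-9.75 39.5 0 0 0 48.1;-9.75 39.5 0 0 0 48.1;-9.75 39.5 0 0 0 48.1;-9.75 39.5 0 0 0 48.1;-9.75 39.5 0 0 0 48.1"}}

```text
time: 4.02
tool_pos: [434.7, 232.0, 190.2]
tcp_rot: [-90.0, -0.1, -161.8]
ft_force: [1.2, 0.2, -1.1]
finger_gap: 12.2
```

Request:
{"method": "move_arm", "body": {"motion": "0 0 0 0 0 0;0 0 0 0 0 0;0 0 0 0 0 0;0 0 0 0 0 0;0 0 0 0 0 0;0 0 0 0 0 0"}}

```text
time: 4.52
tool_pos: [437.2, 228.5, 191.7]
tcp_rot: [-90.0, -0.0, -162.0]
ft_force: [0.1, -0.6, -1.4]
finger_gap: 12.4
```

Run:
```python
from h import *
t=snap('top','top1.png')['image'];s=snap('side','side1.png')['image']
a=cv2.resize(t[130:250,130:250],None,fx=3.3,fy=3.3,interpolation=2);b=cv2.resize(s[260:380,220:340],None,fx=3.3,fy=3.3,interpolation=2)
cv2.imwrite('pics/c4.png',np.hstack([a,b]));q=readout.sense();print(q['tool_pos'],q['tcp_rot'],q['ft_force'])
```

```text
[437.21439379 228.77428404 191.87102602] [-8.99966592e+01  5.52217296e-03 -1.61991310e+02] [-0.0098851   0.87654864 -0.56409517]
```

View pics/c4.png

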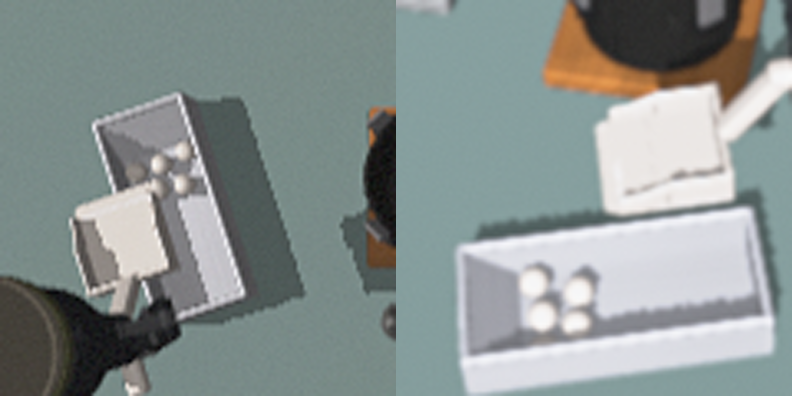

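c4: the spoon is held level, its lip edge running from (73,217) to (160,187) in the top crop and its back corners at (88,295) and (172,270). I compare that with what the grip should give.

Run:
```python
from h import *
t=snap('top');s=snap('side')
f=lambda p,o:(np.array(p)+.5)/3.3-.5+np.array(o)
y=np.radians(18.0);X=np.array([np.cos(y),np.sin(y),0]);Y=np.array([-X[1],X[0],0]);O=np.array([437.2,228.7,0])+80*X+[0,0,151]
# front edge visible corners: sides end x=28 z12 ; lip x=36 z1.6
for n,p,z in(('lipL',(73,217),2),('lipR',(160,187),2),('backR',(172,270),21),('backL',(88,295),21)):
    q=onz(t,*f(p,(130,130)),151+z)-O;print(n,(q@X).round(1),(q@Y).round(1))
# side: lip edge left corners
for n,p,z in(('sLipL?',(604,213),0),('sbackL',(735,203),0),('sLipR',(598,122),2),('sbackR',(719,83),22)):
    q=onz(s,*f((p[0]-396,p[1]),(220,260)),151+z)-O;print(n,(q@X).round(1),(q@Y).round(1))
# exact edges by profile: white segment
```

```text
lipL 27.4 28.9
lipR 27.6 -37.2
backR -35.5 -33.7
backL -33.0 27.5
sLipL? 34.4 32.3
sbackL -34.4 36.5
sLipR 32.1 -25.5
sbackR -35.2 -26.4
```

The grip sits about 1.7 mm forward on the handle, and the foot lies 43.7 mm below the TCP. Both fit the pictures to within calibration error. I lower the spoon into the tub.

Request:
{"method": "move_arm", "body": {"motion": "0.23 0.12 -3 0 0 0;0.23 0.12 -7 0 0 0;0.23 0.12 -10 0 0 0;0.23 0.12 -12 0 0 0;0.23 0.12 -13 0 0 0;0.23 0.12 -13.6 0 0 0;0.23 0.12 -14 0 0 0;0.23 0.12 -14 0 0 0;0.23 0.12 -14 0 0 0"}}

```text
time: 5.47
tool_pos: [440.3, 231.2, 53.3]
tcp_rot: [-90.0, 0.1, -161.9]
ft_force: [0.4, -0.8, -1.1]
finger_gap: 12.7
```

Run:
```python
from h import *
t=snap('top','top2.png')['image'];s=snap('side','side2.png')['image']
a=cv2.resize(t[130:250,130:250],None,fx=3.3,fy=3.3,interpolation=2);b=cv2.resize(s[260:380,220:340],None,fx=3.3,fy=3.3,interpolation=2)
cv2.imwrite('pics/c5.png',np.hstack([a,b]));q=readout.sense();print(q['tool_pos'],q['tcp_rot'],q['ft_force'])
```

```text
[440.33150089 231.22447371  53.42810361] [-9.00100867e+01  1.51282019e-01 -1.61900906e+02] [-0.29862174  0.76690081 -1.21391315]
```

View pics/c5.png

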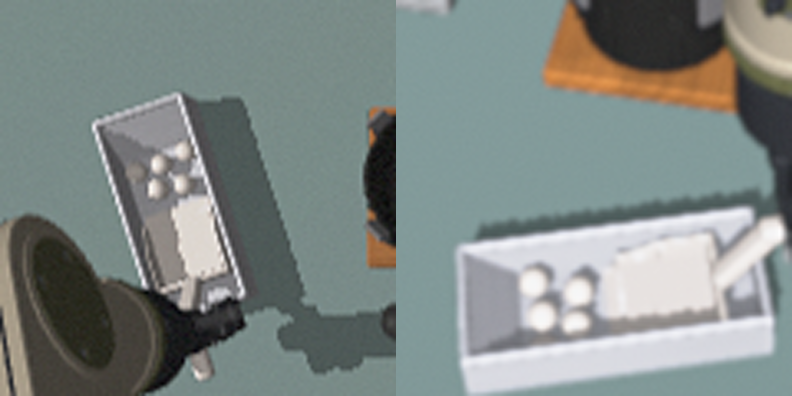

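c5: the bowl is inside the tub behind the balls, touching nothing, and about 5.7 mm above the floor. I lower it to the floor.

Request:
{"method": "move_arm", "body": {"motion": "0.03 -0.08 -0.3 0 0 0;0.03 -0.08 -0.5 0 0 0;0.03 -0.08 -0.6 0 0 0;0.03 -0.08 -0.65 0 0 0;0.03 -0.08 -0.65 0 0 0;0.03 -0.08 -0.65 0 0 0"}}

```text
time: 6.07
tool_pos: [441.0, 230.5, 47.4]
tcp_rot: [-90.0, 0.2, -161.9]
ft_force: [-2.3, -0.8, 11.3]
finger_gap: 12.9
```

Request:
{"method": "move_arm", "body": {"motion": "0.57 0.19 0.04 0 0 0;1.14 0.37 0.04 0 0 0;1.71 0.56 0.04 0 0 0;2.28 0.75 0.04 0 0 0;2.85 0.93 0.04 0 0 0;3.42 1.12 0.04 0 0 0;3.99 1.3 0.04 0 0 0;4.56 1.49 0.04 0 0 0;4.56 1.49 0.04 0 0 0;4.56 1.49 0.04 0 0 0"}}

```text
time: 6.9
tool_pos: [487.2, 245.6, 47.5]
tcp_rot: [-90.0, 0.2, -161.9]
ft_force: [1.6, 0.9, 5.2]
finger_gap: 12.2
```

Run:
```python
from h import *
t=snap('top','top3.png')['image'];s=snap('side','side3.png')['image']
a=cv2.resize(t[130:250,130:250],None,fx=3.3,fy=3.3,interpolation=2);b=cv2.resize(s[260:380,220:340],None,fx=3.3,fy=3.3,interpolation=2)
cv2.imwrite('pics/c6.png',np.hstack([a,b]));q=readout.sense();print(q['tool_pos'],q['tcp_rot'],q['ft_force'])
```

```text
[487.15995575 245.60656305  47.50338223] [ -90.01405766    0.263392   -161.90496002] [1.72974819 0.44101317 5.29783492]
```

View pics/c6.png

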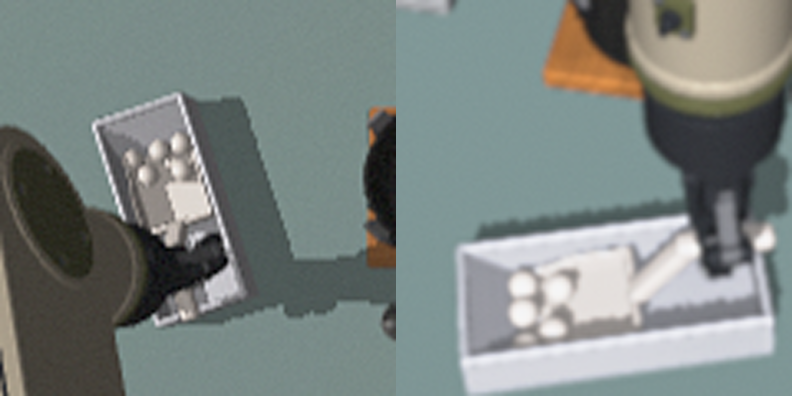

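c6: the lip is at the foot of the tub's slope with two balls in the bowl and three riding on the lip. Next I tilt the lip up while following the slope.

Request:
{"method": "move_arm", "body": {"motion": "0.12 0.04 -0.12 0.55 -1.66 0;0.24 0.08 -0.24 1.09 -3.33 0;0.34 0.11 -0.39 1.63 -4.99 0;0.43 0.14 -0.53 2.17 -6.65 0;0.58 0.19 -0.69 2.72 -8.3 0;0.72 0.24 -0.84 3.26 -9.98 0;0.87 0.29 -1.0 3.8 -11.6 0;1.02 0.33 -1.16 4.35 -13.3 0;1.17 0.38 -1.34 4.9 -15 0;1.3 0.42 -1.5 5.44 -16.6 0"}}

```text
time: 7.83
tool_pos: [499.3, 249.6, 32.2]
tcp_rot: [-90.0, 17.7, -161.9]
ft_force: [0.7, 0.3, 1.7]
finger_gap: 12.9
```

Run:
```python
from h import *
t=snap('top','top4.png')['image'];s=snap('side','side4.png')['image']
a=cv2.resize(t[130:250,130:250],None,fx=3.3,fy=3.3,interpolation=2);b=cv2.resize(s[260:380,220:340],None,fx=3.3,fy=3.3,interpolation=2)
cv2.imwrite('pics/c7.png',np.hstack([a,b]));q=readout.sense();print(q['tool_pos'],q['tcp_rot'],q['ft_force'])
```

```text
[499.18793624 249.54856642  31.83400948] [ -90.02885588   17.72459137 -161.89812955] [ 5.45591905  1.3162262  -0.22493226]
```

View pics/c7.png

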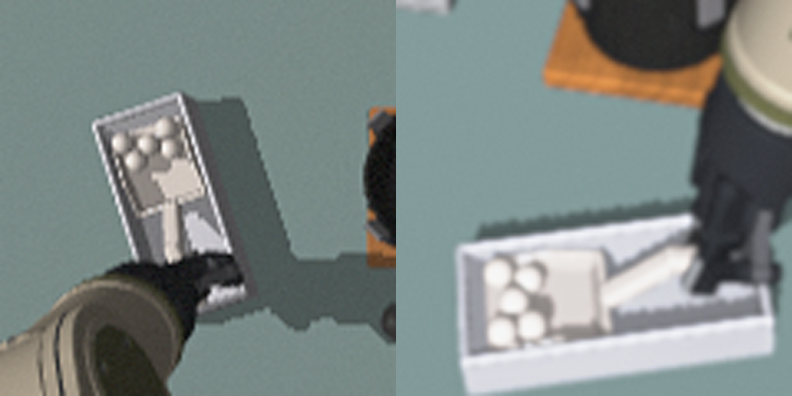

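c7: all five balls are on the spoon near the lip. I pause so they roll back, then lift gently.

Request:
{"method": "move_arm", "body": {"motion": "0 0 0 0 0 0;0 0 0 0 0 0;0 0 0 0 0 0;-0.1 -0.03 0.3 0.6 -1.9 0;-0.2 -0.06 0.8 0.9 -2.8 0;-0.2 -0.06 1.5 0.9 -2.8 0;-0.2 -0.06 2.3 0.9 -2.8 0;-0.2 -0.06 3.2 0.9 -2.8 0;-0.2 -0.06 4 0.9 -2.8 0;-0.2 -0.06 4.5 0.9 -2.8 0"}}

```text
time: 8.77
tool_pos: [496.7, 248.7, 77.5]
tcp_rot: [-90.0, 20.5, -161.9]
ft_force: [-0.6, 0.0, -0.9]
finger_gap: 12.9
```

Run:
```python
from h import *
t=snap('top','top5.png')['image'];s=snap('side','side5.png')['image']
a=cv2.resize(t[130:250,130:250],None,fx=3.3,fy=3.3,interpolation=2);b=cv2.resize(s[240:360,220:340],None,fx=3.3,fy=3.3,interpolation=2)
cv2.imwrite('pics/c8.png',np.hstack([a,b]));q=readout.sense();print(q['tool_pos'],q['tcp_rot'],q['ft_force'],q['joint_pos'])
```

```text
[497.19312104 248.89441693  77.6852976 ] [ -90.01219659   20.55509239 -161.90375452] [-0.251829   -0.20321273 -1.31714163] [ 22.2634918  -10.06639937 121.81366537  -1.95844421  47.76328852
  95.21950288]
```

View pics/c8.png

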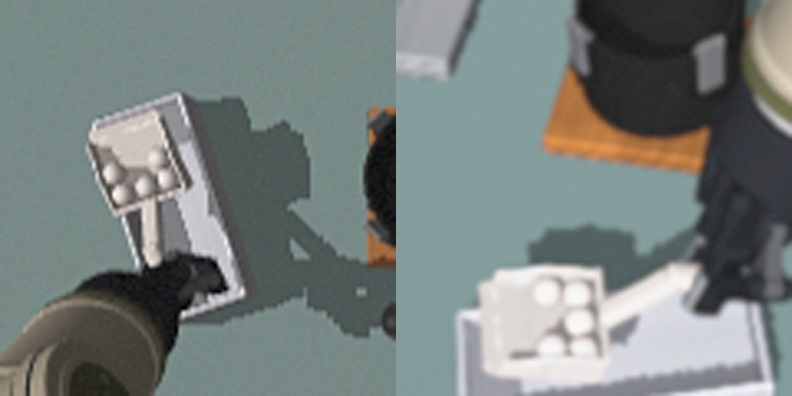

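c8: all five balls lie at the back of the bowl, clear of the tub. I lift and carry them gently towards the barrel.

Request:
{"method": "move_arm", "body": {"motion": "0 0 0.3 0 0 0;0 0 1 0 0 0;0 0 2 0 0 0;0 0 3.2 0 0 0;0 0 4.5 0 0 0;0 0 5.8 0 0 0;0 0 7 0 0 0;0 0 7.9 0 0 0;0 0 8.3 0 0 0;0 0 8.5 0 0 0"}}

```text
time: 9.7
tool_pos: [496.5, 248.6, 162.0]
tcp_rot: [-90.0, 20.5, -161.9]
ft_force: [-0.2, -0.8, -1.5]
finger_gap: 12.7
```

Request:
{"method": "move_arm", "body": {"motion": "-0.05 -0.2 0 0 0 0;-0.17 -0.7 0 0 0 0;-0.36 -1.5 0 0 0 0;-0.63 -2.6 0 0 0 0;-0.94 -3.9 0 0 0 0;-1.3 -5.4 0 0 0 0;-1.69 -7 0 0 0 0;-2.1 -8.7 0 0 0 0;-2.53 -10.5 0 0 0 0;-2.97 -12.3 0 0 0 0"}}

```text
time: 10.53
tool_pos: [465.3, 124.2, 159.7]
tcp_rot: [-90.0, 20.3, -161.9]
ft_force: [0.8, -0.4, -1.8]
finger_gap: 12.5
```

Request:
{"method": "move_arm", "body": {"motion": "-0.43 -1.8 0 0 0 0;-0.87 -3.6 0 0 0 0;-1.28 -5.3 0 0 0 0;-1.67 -6.9 0 0 0 0;-2.03 -8.4 0 0 0 0;-2.36 -9.8 0 0 0 0;-2.65 -11 0 0 0 0;-2.87 -11.9 0 0 0 0;-3.05 -12.6 0 0 0 0;-3.1 -12.9 0 0 0 0"}}

```text
time: 11.37
tool_pos: [434.7, -4.7, 160.1]
tcp_rot: [-90.0, 20.4, -162.0]
ft_force: [0.3, 0.4, -1.2]
finger_gap: 12.5
```

```bash
python3 -c "
from h import *
q=readout.sense();print(q['tool_pos'],q['tcp_rot'],q['ft_force'],q['joint_pos'])"
```

```text
[434.71767472  -4.66764892 160.11837075] [ -90.00002876   20.36928135 -161.97164062] [ 0.31638317  0.42152101 -1.17796052] [-17.26478532 -39.49143339 133.57319911  12.39725553  69.50627606
  52.03119315]
```

Request:
{"method": "move_arm", "body": {"motion": "0.19 0.06 0.4 -1.6 4.85 0;0.38 0.13 0.8 -3.15 9.7 0;0.57 0.19 1.2 -4.7 14.5 0;0.76 0.25 1.6 -6.3 19.4 0;1.2 0.39 2.1 -7.9 24.2 0;1.7 0.56 2.6 -9.5 28.9 0;2.25 0.74 3.1 -11 33.7 0;2.83 0.93 3.6 -12.6 38.4 0;3.55 1.16 4.0 -14.1 43.1 0;4.3 1.41 4.35 -15.7 47.9 0"}}

```text
time: 12.2
tool_pos: [479.3, 11.1, 204.6]
tcp_rot: [-89.9, -30.1, -161.9]
ft_force: [0.5, -0.6, -0.6]
finger_gap: 12.5
```

Request:
{"method": "move_arm", "body": {"motion": "0.8 0.26 0.3 -1.55 4.75 0;1.67 0.54 0.55 -3.1 9.5 0;1.67 0.54 0.55 -3.1 9.5 0;1.67 0.54 0.55 -3.1 9.5 0;1.67 0.54 0.55 -3.1 9.5 0;1.67 0.54 0.55 -3.1 9.5 0;1.67 0.54 0.55 -3.1 9.5 0;1.67 0.54 0.55 -3.1 9.5 0"}}

```text
time: 12.87
tool_pos: [495.2, 15.7, 211.8]
tcp_rot: [-89.9, -39.7, -162.0]
ft_force: [0.0, 0.1, -1.2]
finger_gap: 12.4
```

Run:
```python
from h import *
t=snap('top','top6.png')['image'];s=snap('side','side6.png')['image']
a=cv2.resize(t[110:230,200:320],None,fx=3.3,fy=3.3,interpolation=2);b=cv2.resize(s[180:300,240:360],None,fx=3.3,fy=3.3,interpolation=2)
cv2.imwrite('pics/c9.png',np.hstack([a,b]));q=readout.sense();print(q['tool_pos'],q['tcp_rot'],q['ft_force'],q['joint_pos'])
```

```text
[495.12930278  15.77743193 211.26748899] [ -89.91186751  -39.81683402 -161.95029878] [0.85056457 0.26496463 0.41081781] [  2.98719532  29.82846331  69.10968439 -11.11230809 119.41248896
  72.80830749]
```

View pics/c9.png

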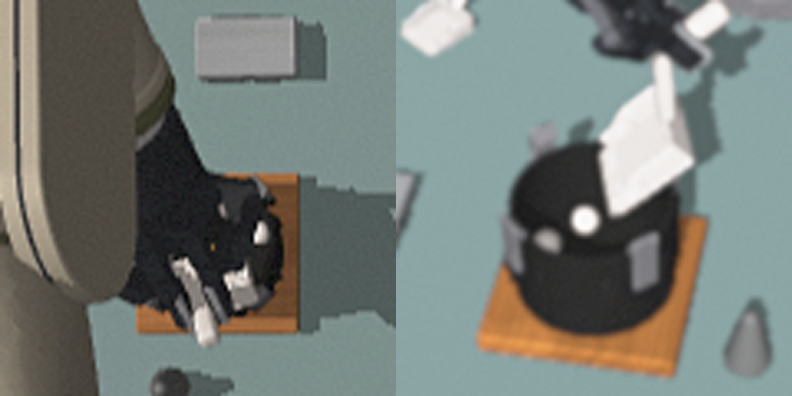

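c9: the spoon is tipped over the mouth with balls inside the barrel; the pixel count will confirm once the arm is clear. I withdraw and return the spoon.

Request:
{"method": "move_arm", "body": {"motion": "0 0 3 0 0 0;0 0 6 0 0 0;0 0 9 2 -6.3 0;0 0 9 4 -12.6 0;0 0 9 6.2 -19 0;0 0 9 8.3 -25.3 0;0 0 9 10.3 -31.6 0;0 0 9 12.37 -37.8 0;0 0 9 12.37 -37.8 0;0 0 9 12.37 -37.8 0"}}

```text
time: 13.8
tool_pos: [493.6, 15.4, 301.1]
tcp_rot: [-89.9, -0.1, -162.0]
ft_force: [0.9, 0.1, -0.7]
finger_gap: 12.7
```

Request:
{"method": "move_arm", "body": {"motion": "4 -18.2 -8 0 0 -48;4 -18.2 -8 0 0 -48;4 -18.2 -8 0 0 -48;4 -18.2 -8 0 0 -48;4 -18.2 -8 0 0 -48;4 -18.2 -8 0 0 -48;4 -18.2 -8 0 0 -48;4 -18.2 -8 0 0 -48;4 -18.2 -8 0 0 -48;4 -18.2 -8 0 0 -48"}}

```text
time: 14.63
tool_pos: [535.6, -165.8, 219.6]
tcp_rot: [-90.0, -0.3, 150.3]
ft_force: [0.6, 1.4, -0.5]
finger_gap: 12.3
```

Run:
```python
from h import *
q=readout.sense();print(q['tool_pos'],q['tcp_rot'],q['ft_force'])
for n in('top','side'):
    s=snap(n,n+'7.png');hsv=cv2.cvtColor(s['image'],cv2.COLOR_BGR2HSV)
    x,y=proj(s,(561,37,80)).astype(int)
    m=np.zeros(hsv.shape[:2],np.uint8);m[y-45:y+45,x-45:x+45]=cv2.inRange(hsv,(0,0,165),(179,70,255))[y-45:y+45,x-45:x+45]
    k,_,st,c=cv2.connectedComponentsWithStats(m);print(n,[(st[i][4],c[i].round(0).tolist(), onz(s,*c[i],29).round(0).tolist()) for i in range(1,k) if st[i][4]>4])
```

```text
[ 535.59519531 -165.77908103  219.63373439] [-89.95079803  -0.28298703 150.32994436] [ 0.57751667  1.44419235 -0.51061383]
top [(np.int32(5), [303.0, 166.0], [613.0, -70.0, 29.0]), (np.int32(33), [296.0, 185.0], [562.0, -48.0, 29.0]), (np.int32(19), [278.0, 180.0], [577.0, 2.0, 29.0]), (np.int32(11), [285.0, 211.0], [492.0, -19.0, 29.0]), (np.int32(14), [281.0, 222.0], [461.0, -6.0, 29.0])]
side [(np.int32(3832), [295.0, 229.0], [590.0, -55.0, 29.0]), (np.int32(50), [297.0, 246.0], [575.0, -0.0, 29.0]), (np.int32(9), [286.0, 253.0], [596.0, 24.0, 29.0])]
```

Request:
{"method": "move_arm", "body": {"motion": "0 -0.02 -4 0 0 0;0 -0.02 -8 0 0 0;0 -0.02 -12 0 0 0;0 -0.02 -15 0 0 0;0 -0.02 -16.5 0 0 0;0 -0.02 -17 0 0 0;0 -0.02 -17.2 0 0 0;0 -0.02 -17.2 0 0 0;0 -0.02 -17.2 0 0 0"}}

```text
time: 15.48
tool_pos: [536.6, -166.8, 49.9]
tcp_rot: [-90.0, -0.0, 150.1]
ft_force: [1.1, 0.5, -1.5]
finger_gap: 12.7
```

Request:
{"method": "move_arm", "body": {"motion": "0 0 -0.2 0 0 0;0 0 -0.4 0 0 0;0 0 -0.55 0 0 0;0 0 -0.65 0 0 0;0 0 -0.65 0 0 0;0 0 -0.65 0 0 0"}}

```text
time: 15.98
tool_pos: [536.3, -166.7, 43.7]
tcp_rot: [-90.0, -0.1, 150.1]
ft_force: [-6.0, 2.4, 14.3]
finger_gap: 12.4
```

Request:
{"method": "move_arm", "body": {"motion": "0 0 0.05 0 0 0;0 0 0.05 0 0 0"}}

```text
time: 16.15
tool_pos: [536.4, -166.8, 43.8]
tcp_rot: [-90.0, -0.0, 150.1]
ft_force: [-4.2, 1.1, 8.7]
finger_gap: 12.6
```

Request:
{"method": "move_arm", "body": {"motion": "0 0 0 0 0 0;0 0 0 0 0 0;0 0 0 0 0 0;0 0 0 0 0 0;0 0 0 0 0 0", "fingers": 5.5}}

```text
time: 16.57
tool_pos: [534.9, -166.2, 41.5]
tcp_rot: [-90.0, -0.2, 150.1]
ft_force: [-0.2, -0.5, 0.5]
finger_gap: 55.3
```

Request:
{"method": "move_arm", "body": {"motion": "0 0 2 0 0 0;0 0 6 0 0 0;0 0 10 0 0 0;-4.5 -10 10 0 0 0;-4.5 -14 10 0 0 0;-4.5 -15.3 9 0 0 0;-4.5 -15.3 9 0 0 0;-4.5 -15.3 9 0 0 0;-4.5 -15.3 9 0 0 0"}}

```text
time: 17.32
tool_pos: [488.9, -320.9, 131.1]
tcp_rot: [-90.0, -0.3, 149.9]
ft_force: [0.6, -0.0, -0.1]
finger_gap: 55.0
```

Run:
```python
from h import *
q=readout.sense();print(q['time'],q['tool_pos'],q['tcp_rot'],q['ft_force'])
I=[]
for n in('top','side'):
    s=snap(n,n+'8.png');hsv=cv2.cvtColor(s['image'],cv2.COLOR_BGR2HSV)
    x,y=proj(s,(561,37,50)).astype(int)
    I.append(cv2.resize(s['image'][y-30:y+30,x-30:x+30],(390,390),interpolation=2))
    x,y=proj(s,(560,-200,20)).astype(int)
    I.append(cv2.resize(s['image'][y-40:y+40,x-40:x+60],(390,312),interpolation=2))
    m=cv2.inRange(hsv,(12,120,90),(30,255,255))
    for c in cv2.findContours(m,0,2)[0]:
        M=cv2.moments(c)
        if 40<M['m00']<100: print(n,M['m00'],M['m10']/M['m00'],M['m01']/M['m00'])
I=[cv2.copyMakeBorder(i,0,390-i.shape[0],0,0,0) for i in I]
cv2.imwrite('pics/c10.png',cv2.resize(np.vstack([np.hstack(I[:2]),np.hstack(I[2:])]),(600,600)))
```

```text
17.3167 [ 488.92609001 -320.89490851  131.10812465] [-89.98562027  -0.28217295 149.90194095] [ 0.62046916 -0.02970938 -0.10110465]
top 74.5 570.0223713646532 322.39149888143174
top 95.0 630.1210526315789 166.06842105263158
top 77.0 472.37229437229433 153.06493506493507
side 83.5 352.1297405189621 166.9061876247505
side 71.5 304.45221445221443 155.38927738927737
side 61.5 310.7208672086721 120.01355013550135
```

View pics/c10.png

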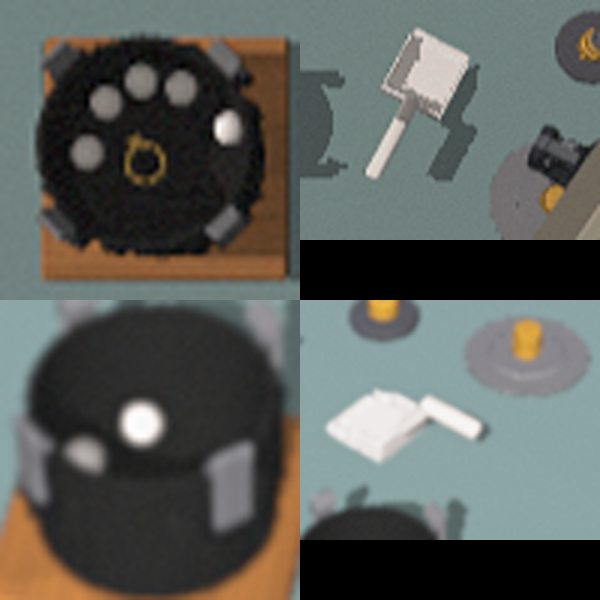

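c10: five balls are in the barrel and the spoon stands upright on the table where it started. Now the lid: I go down on the knob, keeping the fingertips just above the boss.

Request:
{"method": "move_arm", "body": {"motion": "-0.45 0.2 -4 0 0 0;-0.45 0.2 -8 0 0 0;-0.45 0.2 -10 0 0 0;-0.45 0.2 -11 0 0 0;-0.45 0.2 -11 0 0 0;-0.45 0.2 -11 0 0 0;-0.45 0.2 -11 0 0 0"}}

```text
time: 18.0
tool_pos: [487.4, -317.9, 24.2]
tcp_rot: [-90.0, -0.0, 150.2]
ft_force: [0.0, 0.3, 0.6]
finger_gap: 55.4
```

Request:
{"method": "move_arm", "body": {"motion": "-0.3 -0.1 -0.4 0 0 0;-0.3 -0.1 -0.75 0 0 0;-0.3 -0.1 -0.75 0 0 0;-0.3 -0.1 -0.75 0 0 0"}}

```text
time: 18.33
tool_pos: [482.5, -318.4, 14.5]
tcp_rot: [-90.0, -0.2, 150.1]
ft_force: [0.8, -0.3, -0.3]
finger_gap: 54.9
```

Request:
{"method": "move_arm", "body": {"motion": "0 0 0 0 0 0;0 0 0 0 0 0;0 0 0 0 0 0;0 0 0 0 0 0;0 0 0 0 0 0;0 0 0 0 0 0", "fingers": 1.5, "squeeze": 110}}

```text
time: 18.83
tool_pos: [482.8, -318.5, 14.9]
tcp_rot: [-90.0, -0.2, 150.1]
ft_force: [-2.3, 0.6, 6.3]
finger_gap: 23.1
```

```bash
python3 -c "
from h import *
q=readout.sense();print(q['tool_pos'],q['tcp_rot'],q['ft_force'])"
```

```text
[ 482.82341768 -318.54659796   14.89316842] [-89.96957204  -0.17999575 150.10161152] [-2.27832652  0.60758262  6.27740491]
```

Request:
{"method": "move_arm", "body": {"motion": "0 0 2 0 0 0;0 0 5 0 0 0;0 0 9 0 0 0;0 0 13 0 0 0;0 0 15 0 0 0;0 0 15 0 0 0"}}

```text
time: 19.33
tool_pos: [485.5, -320.5, 171.2]
tcp_rot: [-89.9, 0.4, 150.1]
ft_force: [1.6, -1.6, -0.3]
finger_gap: 23.3
```

Request:
{"method": "move_arm", "body": {"motion": "0.6 2.8 0 0 0 0;1.3 6 0 0 0 0;2 9.3 0 0 0 0;2.8 13 0 0 0 0;3.6 16.7 0 0 0 0;4.4 20.4 0 0 0 0;5.2 24.1 0 0 0 0;6 27.8 0 0 0 0;6.7 31.2 0 0 0 0;7.3 34 0 0 0 0"}}

```text
time: 20.17
tool_pos: [554.9, 24.4, 162.7]
tcp_rot: [-90.0, -0.3, 150.2]
ft_force: [-0.5, 0.3, 0.1]
finger_gap: 23.4
```

Request:
{"method": "move_arm", "body": {"motion": "0.3 1.2 0 0 0 0;0.4 1.5 0 0 0 0;0.4 1.5 0 0 0 0;0.4 1.5 0 0 0 0;0.4 1.5 0 0 0 0"}}

```text
time: 20.58
tool_pos: [559.3, 35.2, 163.9]
tcp_rot: [-89.9, -0.2, 150.0]
ft_force: [0.2, -0.6, -0.9]
finger_gap: 23.2
```

Run:
```python
from h import *
q=readout.sense();print(q['tool_pos'],q['tcp_rot'],q['ft_force'])
p=q['tool_pos']
s=snap('side','side9.png');t=snap('top','top9.png')
a=proj(s,p+[0,0,13-15+11.5]).astype(int);print('disc expected px',a,'top',proj(t,p))
I=s['image'][a[1]-50:a[1]+60,a[0]-60:a[0]+60]
cv2.imwrite('pics/c11.png',cv2.resize(np.hstack([I]),None,fx=5,fy=5,interpolation=2))
print(a-[60,50])
```

```text
[559.29363274  35.19275375 163.87950969] [-89.93316619  -0.23556535 150.01525761] [ 0.1610805  -0.57397515 -0.94470973]
disc expected px [298 211] top [257.3832119  180.87114479]
[238 161]
```

I have used up the picture allowance, so I check the lid in hand numerically, from the disc's outline in the side image.

Run:
```python
from h import *
s=snap('side');img=s['image'];hsv=cv2.cvtColor(img,cv2.COLOR_BGR2HSV)
p=np.array([559.3,35.2,163.9]);f=np.radians(np.arange(0,360,2))
C=lambda c,z,r=58:np.array([proj(s,(c[0]+r*np.cos(a),c[1]+r*np.sin(a),z)) for a in f])
E=np.vstack([C(p,157),C(p,160.5)]);print('pred L/R/bottom',E[:,0].min().round(1),E[:,0].max().round(1),E[:,1].max().round(1))
x0=int(E[:,0].min())
for c in(x0+4,x0+24,x0+44): print([tuple(int(v) for v in img[y,c]) for y in range(206,240,3)])
# row scan at disc widest row
for y in(208,211,214):
    print(y,[(x,tuple(int(v) for v in hsv[y,x])) for x in list(range(x0-6,x0+7))],'|',[(x,tuple(int(v) for v in hsv[y,x])) for x in range(int(E[:,0].max())-6,int(E[:,0].max())+7)])
```

```text
pred L/R/bottom 271.0 326.4 237.5
[(166, 167, 141), (151, 146, 139), (143, 137, 139), (144, 138, 140), (142, 136, 138), (142, 136, 139), (143, 138, 140), (148, 147, 135), (167, 166, 141), (166, 166, 140), (143, 143, 121), (110, 111, 96)]
[(58, 54, 51), (57, 51, 50), (77, 72, 71), (74, 68, 66), (60, 54, 54), (135, 130, 130), (143, 136, 138), (176, 171, 173), (142, 136, 138), (142, 138, 139), (129, 125, 126), (42, 41, 42)]
[(142, 136, 138), (141, 134, 136), (127, 121, 123), (132, 126, 128), (135, 130, 131), (141, 135, 137), (143, 138, 139), (143, 138, 139), (145, 139, 142), (102, 100, 101), (44, 44, 45), (45, 44, 47)]
208 [(264, (89, 41, 167)), (265, (90, 40, 165)), (266, (90, 40, 167)), (267, (89, 40, 167)), (268, (89, 40, 167)), (269, (89, 41, 167)), (270, (90, 40, 167)), (271, (89, 41, 167)), (272, (91, 41, 167)), (273, (90, 36, 164)), (274, (92, 28, 157)), (275, (106, 19, 149)), (276, (125, 11, 144))] | [(320, (130, 11, 143)), (321, (120, 11, 143)), (322, (120, 9, 136)), (323, (98, 17, 121)), (324, (92, 30, 110)), (325, (86, 39, 105)), (326, (90, 39, 104)), (327, (90, 39, 104)), (3
[... 585 characters left out ...]
, (328, (88, 39, 105)), (329, (90, 40, 103)), (330, (88, 39, 104)), (331, (90, 39, 105)), (332, (90, 37, 103))]
214 [(264, (89, 40, 167)), (265, (90, 40, 166)), (266, (89, 40, 167)), (267, (90, 37, 166)), (268, (89, 43, 167)), (269, (89, 41, 168)), (270, (90, 37, 164)), (271, (95, 28, 156)), (272, (109, 14, 146)), (273, (130, 11, 143)), (274, (125, 11, 142)), (275, (125, 11, 142)), (276, (130, 11, 142))] | [(320, (129, 12, 144)), (321, (125, 11, 143)), (322, (126, 9, 142)), (323, (126, 9, 143)), (324, (120, 11, 141)), (325, (107, 14, 130)), (326, (93, 25, 113)), (327, (90, 36, 106)), (328, (88, 39, 104)), (329, (90, 39, 104)), (330, (88, 42, 104)), (331, (90, 37, 104)), (332, (90, 39, 104))]
```

The lid's outline is within about 1 mm of the tool axis. I lower it towards the catches.

Request:
{"method": "move_arm", "body": {"motion": "0.12 0.08 -1.5 0 0 0;0.12 0.08 -3 0 0 0;0.12 0.08 -4 0 0 0;0.12 0.08 -4.5 0 0 0;0.12 0.08 -4.7 0 0 0;0.12 0.08 -4.7 0 0 0;0.12 0.08 -4.7 0 0 0"}}

```text
time: 21.32
tool_pos: [561.2, 37.4, 117.9]
tcp_rot: [-90.0, -0.2, 150.1]
ft_force: [0.1, 0.5, -1.2]
finger_gap: 23.1
```

Request:
{"method": "move_arm", "body": {"motion": "-0.05 -0.1 -0.2 0 0 0;-0.05 -0.1 -0.4 0 0 0;-0.05 -0.1 -0.6 0 0 0;-0.05 -0.1 -0.7 0 0 0;-0.05 -0.1 -0.7 0 0 0;-0.05 -0.1 -0.7 0 0 0"}}

```text
time: 21.82
tool_pos: [560.4, 36.7, 110.4]
tcp_rot: [-90.0, -0.2, 150.1]
ft_force: [-0.2, 2.2, 0.6]
finger_gap: 23.2
```

```bash
python3 -c "
from h import *
q=readout.sense();print(q['tool_pos'],q['ft_force'],q['wrist_torque'])"
```

```text
[560.38380124  36.70462172 110.44476016] [-0.16142704  2.16451166  0.60412757] [ 0.1053826  -0.03133104  0.01931826]
```

Request:
{"method": "move_arm", "body": {"motion": "0 0.03 -0.2 0 0 0;0 0.03 -0.4 0 0 0;0 0.03 -0.6 0 0 0;0 0.03 -0.6 0 0 0"}}

```text
time: 22.15
tool_pos: [561.7, 37.0, 106.2]
tcp_rot: [-90.1, -0.1, 150.1]
ft_force: [-2.7, 0.3, 9.5]
finger_gap: 22.9
```

Request:
{"method": "move_arm", "body": {"motion": "0 0 -0.2 0 0 0;0 0 -0.4 0 0 0;0 0 -0.6 0 0 0;0 0 -0.6 0 0 0"}}

```text
time: 22.48
tool_pos: [560.5, 36.9, 98.9]
tcp_rot: [-90.0, -0.2, 150.1]
ft_force: [-3.0, 0.4, 8.1]
finger_gap: 23.4
```

Request:
{"method": "move_arm", "body": {"motion": "0 0 -0.05 0 0 0;0 0 -0.1 0 0 0;0 0 -0.1 0 0 0;0 0 -0.1 0 0 0"}}

```text
time: 22.82
tool_pos: [560.5, 36.9, 98.8]
tcp_rot: [-90.0, -0.2, 150.1]
ft_force: [-8.1, -0.2, 15.3]
finger_gap: 23.5
```

Run:
```python
from h import *
q=readout.sense();print(q['time'],q['tool_pos'],q['tcp_rot'],q['ft_force'],q['wrist_torque'])
s=snap('side','side10.png');img=s['image']
p=np.array([561,36.8,0]);f=np.radians(np.arange(0,360,2))
for z in(84+11.5,96+11.5):
    E=np.array([proj(s,p+[58*np.cos(a),58*np.sin(a),z]) for a in f]);k=E[:,1].argmax();print(z,'L/R/bottom',E[:,0].min().round(1),E[:,0].max().round(1),E[k].round(1))
    for a in(60,90,120): print(a,proj(s,p+[58*np.cos(np.radians(a)),58*np.sin(np.radians(a)),z]).round(1))
for c in(284,299,313): print(c,[(y,int(img[y,c].mean())) for y in range(250,285)])
```

```text
22.8167 [560.54995604  36.88631404  98.8337008 ] [-89.99534467  -0.18495999 150.1079697 ] [-8.10738566 -0.19863289 15.28794518] [ 0.13343485  1.17873472 -0.0913221 ]
95.5 L/R/bottom 272.2 325.4 [298.2 258.4]
60 [280.7 253.8]
90 [293.4 258.2]
120 [307.7 257.1]
107.5 L/R/bottom 271.8 325.4 [298.  254.6]
60 [280.4 249.9]
90 [293.2 254.3]
120 [307.5 253.2]
284 [(250, 137), (251, 137), (252, 138), (253, 138), (254, 139), (255, 131), (256, 105), (257, 69), (258, 46), (259, 41), (260, 41), (261, 42), (262, 44), (263, 45), (264, 44), (265, 43), (266, 46), (267, 44), (268, 42), (269, 44), (270, 43), (271, 42), (272, 42), (273, 42), (274, 43), (275, 45), (276, 53), (277, 77), (278, 104), (279, 124), (280, 133), (281, 135), (282, 135), (283, 144), (284, 155)]
299 [(250, 166), (251, 147), (252, 137), (253, 135), (254, 137), (255, 137), (256, 136), (257, 138), (258, 132), (259, 102), (260, 65), (261, 44), (262, 44), (263, 43), (264, 44), (265, 46), (266, 43), (267, 45), (268, 46), (269, 45), (270, 45), (271, 45), (272, 44), (273, 46), (274, 43), (275, 45), (276, 45), (277, 44), (278, 44), (279, 47), (280, 47), (281, 72), (282, 101), (283, 117), (284, 120)]
313 [(250, 136), (251, 136), (252, 136), (253, 141), (254, 142), (255, 133), (256, 128), (257, 128), (258, 128), (259, 128), (260, 128), (261, 128), (262, 129), (263, 129), (264, 129), (265, 130), (266, 123), (267, 101), (268, 68), (269, 43), (270, 41), (271, 41), (272, 39), (273, 41), (274, 42), (275, 39), (276, 41), (277, 49), (278, 72), (279, 101), (280, 118), (281, 125), (282, 125), (283, 124), (284, 124)]
```

Request:
{"method": "move_arm", "body": {"motion": "-0.03 0 -0.05 0 0 0;-0.05 0 -0.1 0 0 0;-0.05 0 -0.1 0 0 0;-0.05 0 -0.1 0 0 0;-0.05 0 -0.1 0 0 0;-0.05 0 -0.1 0 0 0"}}

```text
time: 23.37
tool_pos: [560.6, 36.9, 98.8]
tcp_rot: [-90.0, -0.1, 150.1]
ft_force: [-9.4, 1.3, 21.5]
finger_gap: 23.2
```

Request:
{"method": "move_arm", "body": {"motion": "0 0 0 0 0 0;0 0 0 0 0 0;0 0 0 0 0 0;0 0 0 0 0 0"}}

```text
time: 23.7
tool_pos: [560.6, 36.9, 98.8]
tcp_rot: [-90.0, -0.1, 150.1]
ft_force: [-8.8, 0.9, 21.2]
finger_gap: 23.5
```

Steady at about 21 N down with the lid fully home and still gripped, so I hand in.

```bash
python3 -c "
from h import *
r.hand_in();q=readout.sense();print(q['time'],q['tool_pos'],q['ft_force'],q['finger_gap'])"
```

```text
the job is handed in; nothing more can be done
the job is handed in; nothing more can be done
```

The job is done and handed in at about 24 s of the 72 s allowed. The robot reported no verdict.

- **Balls:** I scooped all five with the white spoon and tipped them into the barrel without the fingers touching them. A picture afterwards showed five balls on the barrel floor.
- **Spoon:** it is back at its starting place, upright on its foot. The same picture confirmed it.
- **Lid:** it met the catches at TCP (fingertip) height z = 110.4 mm. I pressed it straight down with up to about 10 N read on the way, and it stopped at 98.8–98.9 mm, against 98.9 mm worked out for fully home. In the side image the disc's lower edge was within about 0.2 px of the home position at two points, so it sits level there.
- **At hand-in:** the gripper still held the knob and pressed down steadily with about 21 N. About 9 N of sideways force in x was left on the tool.
- **Not checked:** I reached the 12-picture limit, so the final lid pose was checked only by pixel values and force, not by eye. I also took no final picture of the handpiece, bur box and stone cone. The arm never went down near them, and I felt no unexpected contact.

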